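Burp the fermenting box

TASK

The pickles in the red-lidded fermenting box need burping. Press its red thumb latch so that the lid springs open by itself, let the lid stand fully open with nothing touching it for about two seconds, then push the lid down until it snaps shut and stays shut. Keep the blue-lidded box closed.

Things in the scene. Friction and masses are not known exactly. Their poses are not given: they have to be found in the camera images.
- red_box: White fermenting box with a red lid, fixed to the worktop, 130 (x) x 120 (y) x 95 mm high without lid. Origin: centre of its underside, z up; front (thumb latch) towards -x, hinge at +x; turned up to 20 deg. The hinge axis runs along y through (0.065, 0, 0.100). The shut lid is a flat plate 124 mm wide in y, from the hinge to x = -0.067, top at z = 0.107.
- red_thumb_pad (a point): Centre of the top of the red box's ribbed red thumb pad, 26 (x) x 38 (y) mm, level at rest; at (-0.1085, 0, 0.089) in the box's frame, same axes. Pressed straight down. The latch's nose, its top at 0.107, stands 15 mm behind the pad's rear edge, the lid's edge behind that; when the latch lets go, the lid's front edge swings up and back.
- red_box_lid (a joint): Red lid's hinge, rad: 0 shut; a spring opens it to 1.0 (57 deg), front edge 0.21 m up over the box's middle, outer face looking up and to the rear. Pushed down on its outer face 0.10 m from the hinge axis it needs 1 to 2 N, then 6 to 15 N at the end to pass the nose and snap. Its soft seal gives 2 mm (-0.015) below shut. Latched it reads about 0; unlatched it springs open when let go.
- red_box_latch (a joint): Tilt of the red thumb latch, rad: 0 at rest, 0.22 fully down (pad 7 mm lower). It lets the lid go at about 0.1, which takes 3 to 6 N on the middle of the pad; fully down takes 4 to 7 N, then it is against a hard stop. It springs back by itself.
- blue_box_lid (a joint): Hinge of the blue lid of the other box, alike in form and size, rad: 0 shut, 1.0 open. It starts shut and must stay shut. Which box stands left or right varies.

How it is judged (in metres and radians):
On the way, in this order (a step that is already met when the one before it is completed fails the run):
1. the red thumb latch is pressed down (value of joint red_box_latch above 0.09 rad), for 0.05 s.
2. the red lid has sprung open and stands open for 1.5 s untouched by the robot (value of joint red_box_lid above 0.85 rad and contact force between each of the arm, the fingers and red_box_lid below 0.1 N), for 1.5 s.
3. the red lid is pushed shut (value of joint red_box_lid below 0.04 rad), for 0.2 s.
At the end, for the whole second after the job is handed in: The red lid is snapped shut (within 0.04 rad of shut) and stays so by itself with its thumb latch back at rest (under 0.06 rad), and the blue lid is shut (within 0.04 rad) (value of joint each of red_box_lid, blue_box_lid below 0.04 rad and value of joint red_box_latch below 0.06 rad); the robot touches nothing.
It fails at once if the blue-lidded box is opened (value of joint blue_box_lid above 0.1 rad).
It also fails if it takes over 45 s, if anything falls off the work surface, if the arm or the gripper's body presses on something with over 40 N, if the wrist force passes 120 N, or if a joint passes its speed limit or range.

ROBOT

A 7-joint arm with a two-finger parallel gripper is mounted at the origin on a cart in front of the work surface, level with it; the furniture and walls round the work are solid. World frame = base frame: x ahead of the robot, y to its left, z up, the work surface at z = 0. Lengths are in mm, angles in rad, forces in N, time in s.
With the tool pointing down it reaches from about 350 to 900 mm from the base axis. Payload 19.9 kg.
Tool frame: the origin (TCP) lies at the centre of the arm's flange, where the gripper is bolted on; the fingertips stand ahead of it and the grasp point (between the pads) lies 155 mm ahead of it (bot.tips_ahead is the z of the fingertips in the tool frame, in mm); z points along the fingers, y is the line along which they close (so a half turn about z gives the same grasp; the last joint's range is limited). The gripper opens to 85 mm and grips with 20 to 120 N. Pads are 22 mm wide; open, the fingers measure 114 mm over their backs; the gripper's body (76 mm by 85 mm) begins 54 mm behind the grasp point. The pads swing forward as they close: fully open they stand 13 mm farther back than shut.
Start: joints at [-1.248, 0.417, -0.01, 1.614, 0.005, 1.111, -0.053], TCP at [222.963, 583.872, 404.66] pointing down, gripper open.
Joint ranges: [-2.81, 2.81], [-0.39, 2.02], [-1.27, 1.25], [0.06, 2.57], [-1.19, 4.33], [0.19, 2], [-2.82, 2.82]. Speed limits (rad/s): [1.89, 1.89, 2.39, 2.39, 3.01, 3.01, 3.01].

INTERFACE

Orientations are given as a unit quaternion [x, y, z, w].
In Python, from workcell import bot gives the robot as it stands.
- The arm moves only by the shell command python3 -m inch 'ROWS'. ROWS is JSON, a list of rows, each an object of numbers: "x", "y", "z": the shift along the world's x, y, z in cm; "turn": the turn about the world's z in degrees; "claw": the finger opening in cm, from 0 to 8.54. A call has 1 to 12 rows; each row shifts and turns the commanded pose from where the row before left it; what a row does not reach is not made up. A row lasts 1/10 s, in which the tool goes at most 50 mm and 8.59 degrees, less where a joint would pass 70% of its speed; a pose out of reach is approached as far as the arm can. A call is refused whole if a number of a shift passes 5 or a number of a turn 8.59, either way. A call with a gripper value outside its range is refused whole. The fingers move at their own pace and stop on an object; the grip force is fixed at half the most. Time passes only in rows, so rows that do not move let the fingers close. It gives the time, the measured TCP pose, the force, the opening and the grip force at its end, in the units of the state.
- bot.get_state(): the state, without advancing time (a new reading comes with each control period).
- bot.capture(name): name is "scene" or "top" or "wrist"; returns (picture, depth): 384x512x3 uint8, red, green, blue; 384x512 float32, mm along the optical axis (not along the pixel's ray), 0 where there is no reading.
- bot.get_calibration(name): a dict with "fx", "fy", "cx", "cy" (pixels), "world_from_camera" (4x4, takes a point from camera to world coordinates); the wrist camera has in their place "hand_eye" (4x4, takes a point from camera to tool coordinates, whose origin is the TCP and whose axes are the flange's). Camera axes: x right, y up, looking along -z (the intrinsics and any distortion apply to the point x, -y, -z); pixel columns grow to the right and rows downward; lengths in mm; the calibration is good to about 2 mm. A picture is of the moment at which its call begins: read the wrist's pose just before it. get_calibration takes no time and is no camera call.
- bot.close_job(): hands the job in; it is judged then, once.
The state is a dict: "t": time; "q": joint angles; "qd": joint speeds; "tau": joint torques, N m; "position": TCP position; "orientation": TCP orientation; "force": force on the tool from outside, world axes, zero at the start; "wrist_torque": the same for the moment, N m; "grip_width": opening from 0.0 (shut) to 1.0 (fully open); "finger_force": force on a finger pad.
Only numpy, scipy, OpenCV 4.12 (cv2) and the standard library are available. Lean on these libraries where they do the work, as an engineer would, in place of code of your own. Each camera call takes 0.05 s, during which the arm holds its last target. There are 200 camera calls.

## Working session

There is one attempt and no reset: what is moved stays moved. The work goes in short steps, Python scripts to look and compute and a shell command to move; the robot and the scene stay as the last step left them, time stands still between calls to the robot, and variables do not carry over. Pictures are saved under pics/ and viewed, at most 10 in all, crops included, and the job is handed in when it is done.

```bash
mkdir -p pics
cat > h.py <<'E'
import numpy as np,cv2
from workcell import bot
def pts(n):
    im,d=bot.capture(n);c=bot.get_calibration(n)
    v,u=np.mgrid[:384,:512]
    P=np.stack([(u-c['cx'])/c['fx']*d,-(v-c['cy'])/c['fy']*d,-d,np.ones_like(d)],-1)
    W=P@np.array(c['world_from_camera']).T
    W[d==0]=np.nan
    return im,W[...,:3],c
E
python3 - <<'E'
from h import *
s=bot.get_state();print(s['t'],s['position'],s['orientation'],s['force'],bot.tips_ahead)
im,W,c=pts('top');print({k:c[k] for k in c})
im2,W2,_=pts('scene')
cv2.imwrite('pics/a.png',np.hstack([im,im2])[:,:,::-1][:, :, :].copy() if 0 else cv2.resize(np.hstack([im,im2])[:,:,::-1],(800,300)))
np.savez('a.npz',im=im,W=W,im2=im2,W2=W2)
for nm,I,X in(('top',im,W),('scene',im2,W2)):
  for col,lo,hi in(('red',-6,6),('blue',100,130)):
    h=cv2.cvtColor(I,cv2.COLOR_RGB2HSV).astype(int);hh=(h[...,0]+90)%180-90 if col=='red' else h[...,0]
    m=(hh>=lo)&(hh<=hi)&(h[...,1]>120)&(h[...,2]>60)
    n,l,st,ce=cv2.connectedComponentsWithStats(m.astype(np.uint8))
    for i in range(1,n):
      if st[i,4]>40:
        p=X[l==i];print(nm,col,st[i],np.nanmedian(p,0).round(),np.nanmin(p,0).round(),np.nanmax(p,0).round())
E
```

```text
0.0 [222.93296869 583.74822239 404.06196905] [ 1.81398510e-01  9.83409477e-01 -6.13395475e-04 -6.75303450e-05] [-0.82210947  0.4179884   0.39027267] 173.4
{'fx': 394.4272942977426, 'fy': 394.4272942977426, 'cx': 254.59341218928824, 'cy': 194.12406883761037, 'world_from_camera': array([[ 1.15369452e-02,  9.90437611e-01, -1.37478133e-01,
         4.40046693e+02],
       [-9.99851387e-01,  9.66507806e-03, -1.42755346e-02,
        -1.87805965e+01],
       [-1.28102895e-02,  1.37622398e-01,  9.90401924e-01,
         1.09602698e+03],
       [ 0.00000000e+00,  0.00000000e+00,  0.00000000e+00,
         1.00000000e+00]])}
top red [118  16  25  25 409] [1086.  372.   15.] [1044.  336.    8.] [1122.  407.   21.]
top red [317  86  13  13 142] [ 801. -162.  219.] [ 788. -177.  213.] [ 820. -149.  236.]
top red [ 165  165   61   61 2409] [573. 145. 108.] [498.  71.  96.] [652. 221. 115.]
top red [175 223  17  19 201] [481. 176.  87.] [458. 158.  79.] [504. 197.  94.]
top blue [   0   31   93   92 5397] [912. 602.  61.] [788. 459.   9.] [1064.  714.  114.]
top blue [ 308  160   51   53 2435] [ 600.
[... 164 characters left out ...]
 16   9  80] [1016.  841.   45.] [939. 733.  18.] [1081.  937.   75.]
scene red [180 100  18  16 185] [1051.  486.   50.] [1031.  460.   31.] [1092.  523.   75.]
scene red [ 90 103  24  14 192] [964. 833.  20.] [933. 772.   5.] [1033.  955.   35.]
scene red [344 112  15  17 163] [ 795. -165.  216.] [ 784. -179.  202.] [ 813. -146.  234.]
scene red [151 139  25  22 223] [735. 361.  54.] [704. 335.  33.] [771. 394.  80.]
scene red [ 147  159   83   49 1876] [553. 148. 107.] [456.  70.  -2.] [815. 297. 111.]
scene blue [ 105   93   68   45 1626] [899. 605.  66.] [786. 507.   6.] [1138.  827.  112.]
scene blue [ 304  187   71   66 2675] [ 578. -207.  107.] [ 481. -267.    9.] [ 780. -139.  111.]
```

View pics/a.png

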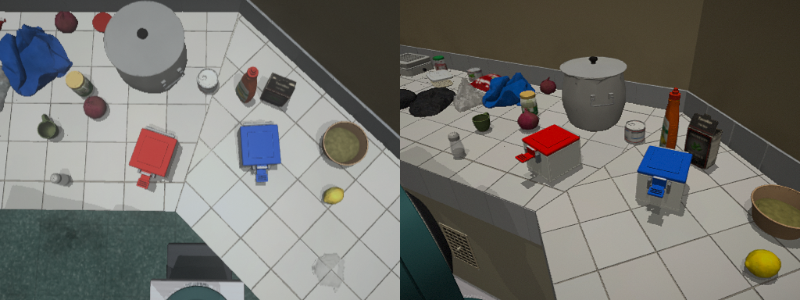

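Run:
```python
from h import *
f=np.load('a.npz');im,W=f['im'],f['W']
h=cv2.cvtColor(im,cv2.COLOR_RGB2HSV).astype(int);hh=(h[...,0]+90)%180-90
m=(abs(hh)<=6)&(h[...,1]>120)&(h[...,2]>60)
for (r0,r1,c0,c1) in((160,222,160,230),(222,245,170,195)):
  k=np.zeros_like(m);k[r0:r1,c0:c1]=1;p=W[m&k];p=p[~np.isnan(p[:,0])]
  z=np.median(p[:,2]);p=p[abs(p[:,2]-z)<4]
  r=cv2.minAreaRect(p[:,:2].astype(np.float32));print(r,p.mean(0),len(p))
# neighbourhood heights: tall things
g=W[...,2]>130
n,l,st,_=cv2.connectedComponentsWithStats(g.astype(np.uint8))
for i in range(1,n):
  if st[i,4]>30:
    p=W[l==i];print(st[i],np.nanmin(p,0).round(),np.nanmax(p,0).round())
```

```text
((573.8152465820312, 146.0849609375), (122.69422149658203, 129.7106170654297), 71.984130859375) [574.49199173 145.79218728 107.98972764] 2224
((481.1427917480469, 176.034912109375), (36.57238006591797, 39.78017044067383), 72.37805938720703) [480.05473524 176.24882142  87.48304465] 183
[ 132    1  107  115 9287] [776.  41. 130.] [1026.  287.  264.]
[  330     0   182   165 15112] [ 655. -639.  130.] [1093. -198.  482.]
[308  86  23  32 497] [ 773. -189.  130.] [ 820. -138.  236.]
[342  96  37  29 587] [ 755. -315.  130.] [ 829. -223.  176.]
```

The left panel (top view, half scale) shows the red box at about (153,150) with its pad at (145,182), and the blue box at (260,145). Box yaw is about -18°, with its origin near (575,145), and the pad target is about (468,180). Next I close the fingers and move over the pad.

```bash
python3 -m inch '[{"claw":0,"x":2.4,"y":-4,"turn":0.3},{"claw":0,"x":2.4,"y":-4,"turn":0.3},{"claw":0,"x":2.4,"y":-4,"turn":0.3},{"claw":0,"x":2.4,"y":-4,"turn":0.3},{"claw":0,"x":2.4,"y":-4,"turn":0.3},{"claw":0,"x":2.4,"y":-4,"turn":0.3},{"claw":0,"x":2.4,"y":-4,"turn":0.3},{"claw":0,"x":2.4,"y":-4,"turn":0.3},{"claw":0,"x":2.4,"y":-4,"turn":0.3},{"claw":0,"x":2.4,"y":-4,"turn":0.3},{"claw":0},{"claw":0}]'
```

```text
validation failed for argument at $[0]...
```

```bash
python3 -m inch '[{"x":2.4,"y":-4.0,"z":0.0,"turn":0.3,"claw":0.0}]'; python3 -m inch --help | head -20
```

```text
t: 0.2
position: [243.7, 546.6, 403.7]
orientation: [0.176, 0.984, 0.0, -0.001]
force: [0.3, 0.4, 0.0]
grip_width: 0.86
finger_force: 0.0invalid input: not JSON, or not a number
```

All keys are required.

```bash
python3 -m inch '[{"x":2.4,"y":-4,"z":0,"turn":0.3,"claw":0},{"x":2.4,"y":-4,"z":0,"turn":0.3,"claw":0},{"x":2.4,"y":-4,"z":0,"turn":0.3,"claw":0},{"x":2.4,"y":-4,"z":0,"turn":0.3,"claw":0},{"x":2.4,"y":-4,"z":0,"turn":0.3,"claw":0},{"x":2.4,"y":-4,"z":0,"turn":0.3,"claw":0},{"x":2.4,"y":-4,"z":0,"turn":0.3,"claw":0},{"x":2.4,"y":-4,"z":0,"turn":0.3,"claw":0},{"x":2.4,"y":-4,"z":0,"turn":0.3,"claw":0},{"x":0,"y":0,"z":0,"turn":0,"claw":0},{"x":0,"y":0,"z":0,"turn":0,"claw":0}]'
python3 - <<'E'
from h import *
s=bot.get_state();print(s['position'],s['orientation'],s['grip_width'])
im,d=bot.capture('wrist');c=bot.get_calibration('wrist');print(c)
cv2.imwrite('pics/b.png',im[:,:,::-1]);np.savez('b.npz',im=im,d=d)
E
```

```text
t: 1.3
position: [463.2, 183.1, 404.5]
orientation: [0.157, 0.988, -0.0, -0.0]
force: [-1.1, 0.2, 0.1]
grip_width: 0.003
finger_force: 0.0
[463.18014935 183.14997296 404.4517638 ] [ 1.56575723e-01  9.87665925e-01 -1.71286965e-04 -1.82126729e-04] 0.002854335286184733
{'fx': 326.2756625281474, 'fy': 326.2756625281474, 'cx': 258.12589341367635, 'cy': 194.46465520687326, 'hand_eye': array([[ 7.40414372e-04,  9.48773561e-01,  3.15955980e-01,
         8.25805148e+01],
       [ 9.99999509e-01, -4.94266844e-04, -8.59191506e-04,
         5.84047904e-02],
       [-6.59011620e-04,  3.15956461e-01, -9.48773461e-01,
         2.98427095e+01],
       [ 0.00000000e+00,  0.00000000e+00,  0.00000000e+00,
         1.00000000e+00]])}
```

View pics/b.png

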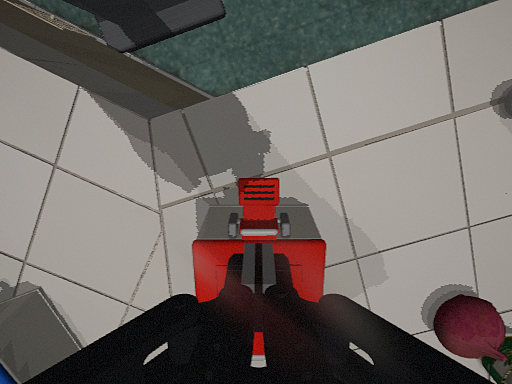

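The wrist picture shows the pad at about (259,191), with its front edge at row 179 and its rear near row 206. The lid's front edge is at row 240, square to the tool. I'll measure the pad from it.

Run:
```python
from h import *
from scipy.spatial.transform import Rotation as R
f=np.load('b.npz');d=f['d'];c=bot.get_calibration('wrist');s=bot.get_state()
Q=R.from_quat(s['orientation'])
for u,v in((241,183),(259,183),(276,183),(241,202),(259,203),(276,202),(259,232),(200,244),(320,244),(225,244),(295,244)):
  z=d[v,u];P=np.array([(u-c['cx'])/c['fx']*z,-(v-c['cy'])/c['fy']*z,-z,1])
  print(u,v,(Q.apply((c['hand_eye']@P)[:3])+s['position']).round(1))
```

```text
241 183 [459.5 169.1  88.4]
259 183 [464.1 184.9  89.9]
276 183 [469.2 199.5  88.5]
241 202 [476.6 163.3  89.5]
259 203 [482.6 178.9  89.6]
276 202 [486.7 194.2  89. ]
259 232 [502.9 172.3 107.1]
200 244 [497.6 117.8 107.7]
320 244 [530.7 221.5 108.2]
225 244 [504.4 139.4 107.9]
295 244 [523.9 199.9 107.9]
```

```bash
python3 -m inch '[{"x":0.7,"y":-0.1,"z":-4,"turn":0,"claw":0},{"x":0,"y":0,"z":-4,"turn":0,"claw":0},{"x":0,"y":0,"z":-3.5,"turn":0,"claw":0},{"x":0,"y":0,"z":-1.7,"turn":0,"claw":0},{"x":0,"y":0,"z":0,"turn":0,"claw":0},{"x":0,"y":0,"z":0,"turn":0,"claw":0}]'
```

```text
t: 1.95
position: [469.8, 183.8, 273.2]
orientation: [0.155, 0.988, 0.0, -0.0]
force: [0.1, -0.6, 0.8]
grip_width: 0.001
finger_force: 0.0
```

```bash
python3 -m inch '[{"x":0,"y":-0.1,"z":-0.6,"turn":0,"claw":0},{"x":0,"y":0,"z":-0.6,"turn":0,"claw":0},{"x":0,"y":0,"z":-0.2,"turn":0,"claw":0},{"x":0,"y":0,"z":0,"turn":0,"claw":0}]'
```

```text
t: 2.35
position: [469.9, 182.1, 258.7]
orientation: [0.155, 0.988, 0.0, -0.0]
force: [-1.3, 2.4, 2.5]
grip_width: 0.003
finger_force: 1.5
```

```bash
python3 -m inch '[{"x":0,"y":0,"z":-0.1,"turn":0,"claw":0},{"x":0,"y":0,"z":-0.1,"turn":0,"claw":0},{"x":0,"y":0,"z":0,"turn":0,"claw":0}]'
```

```text
t: 2.65
position: [469.9, 182.0, 256.7]
orientation: [0.156, 0.988, 0.0, -0.0]
force: [-2.5, 2.5, 4.3]
grip_width: 0.002
finger_force: 2.1
```

```bash
cat >> h.py <<'E'
def lid():
    im,W,_=pts('scene');h=cv2.cvtColor(im,cv2.COLOR_RGB2HSV).astype(int);hh=(h[...,0]+90)%180-90
    m=(abs(hh)<=8)&(h[...,1]>110)&(h[...,2]>50);X=W[m]
    R=np.array([575,145.5]);a=np.radians(-18);e=np.array([np.cos(a),np.sin(a)]);n=np.array([-e[1],e[0]])
    d=X[:,:2]-R;p=np.c_[d@e,d@n,X[:,2]];p=p[(abs(p[:,1])<65)&(p[:,0]>-72)&(p[:,0]<80)&(p[:,2]>90)&(p[:,2]<260)]
    print('lid',len(p),np.percentile(p,[2,50,98],axis=0).round());return im
E
python3 -c "
from h import *
im=lid();cv2.imwrite('pics/c.png',im[80:260,80:350,::-1])
print(bot.get_state()['force'])"
```

```text
lid 364 [[ -9. -62. 109.]
 [  2. -56. 200.]
 [ 61.  55. 213.]]
[-2.72113448  2.3860705   3.72152606]
```

View pics/c.png

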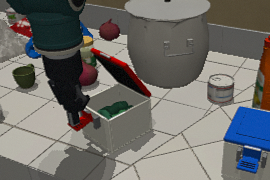

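The crop shows the red lid standing fully open behind the gripper (front edge at box x -9, z 213) and the blue lid shut. I'll retract and wait.

```bash
python3 -m inch '[{"x":0,"y":0,"z":3,"turn":0,"claw":0},{"x":0,"y":0,"z":4.9,"turn":0,"claw":0},{"x":0,"y":0,"z":4.9,"turn":0,"claw":0},{"x":0,"y":0,"z":4.2,"turn":0,"claw":0},{"x":0,"y":0,"z":0,"turn":0,"claw":0},{"x":3.6,"y":-1.1,"z":0,"turn":0,"claw":0},{"x":3.6,"y":-1.2,"z":0,"turn":0,"claw":0},{"x":3.6,"y":-1.2,"z":0,"turn":0,"claw":0},{"x":3.6,"y":-1.2,"z":0,"turn":0,"claw":0},{"x":0,"y":0,"z":0,"turn":0,"claw":0},{"x":0,"y":0,"z":0,"turn":0,"claw":0},{"x":0,"y":0,"z":0,"turn":0,"claw":0}]'
python3 -m inch '[{"x":0,"y":0,"z":0,"turn":0,"claw":0},{"x":0,"y":0,"z":0,"turn":0,"claw":0},{"x":0,"y":0,"z":0,"turn":0,"claw":0},{"x":0,"y":0,"z":0,"turn":0,"claw":0},{"x":0,"y":0,"z":0,"turn":0,"claw":0},{"x":0,"y":0,"z":0,"turn":0,"claw":0},{"x":0,"y":0,"z":0,"turn":0,"claw":0},{"x":0,"y":0,"z":0,"turn":0,"claw":0},{"x":0,"y":0,"z":0,"turn":0,"claw":0},{"x":0,"y":0,"z":0,"turn":0,"claw":0},{"x":0,"y":0,"z":0,"turn":0,"claw":0},{"x":0,"y":0,"z":0,"turn":0,"claw":0}]'
python3 -c "
from h import *
lid()"
```

```text
t: 3.9
position: [613.4, 135.2, 426.4]
orientation: [0.155, 0.988, -0.0, -0.0]
force: [0.4, -0.1, 0.3]
grip_width: 0.005
finger_force: 0.0
t: 5.1
position: [614.0, 134.9, 426.6]
orientation: [0.156, 0.988, -0.0, 0.0]
force: [-0.7, 0.3, 0.5]
grip_width: -0.003
finger_force: 0.0
lid 363 [[ -8. -62. 109.]
 [  1. -57. 202.]
 [ 61.  55. 213.]]
```

```bash
python3 -m inch '[{"x":0,"y":0,"z":0,"turn":0,"claw":0},{"x":0,"y":0,"z":0,"turn":0,"claw":0},{"x":0,"y":0,"z":0,"turn":0,"claw":0},{"x":0,"y":0,"z":-3,"turn":0,"claw":0},{"x":0,"y":0,"z":-2.8,"turn":0,"claw":0},{"x":-1.4,"y":0.5,"z":-0.3,"turn":0,"claw":0},{"x":-1.6,"y":0.5,"z":-1.2,"turn":0,"claw":0},{"x":-1.4,"y":0.5,"z":-1.5,"turn":0,"claw":0},{"x":-1,"y":0.3,"z":-1.8,"turn":0,"claw":0},{"x":-0.8,"y":0.2,"z":-1.9,"turn":0,"claw":0},{"x":0,"y":0,"z":0,"turn":0,"claw":0}]'
python3 -c "
from h import *
im=lid();cv2.imwrite('pics/d.png',im[80:260,80:350,::-1])"
```

```text
t: 6.25
position: [550.8, 155.2, 299.9]
orientation: [0.155, 0.988, -0.001, -0.001]
force: [-0.0, -0.1, 1.0]
grip_width: 0.001
finger_force: 0.5
lid 1236 [[-63. -61. 106.]
 [-12. -19. 122.]
 [ 59.  56. 131.]]
```

View pics/d.png

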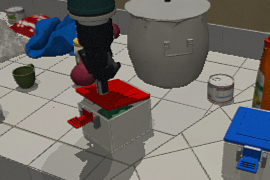

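The lid is nearly down under the fingertips (about 0.2 rad). Now I press on to the snap.

```bash
python3 -m inch '[{"x":-0.5,"y":0.2,"z":-0.8,"turn":0,"claw":0},{"x":-0.3,"y":0.1,"z":-0.8,"turn":0,"claw":0},{"x":0,"y":0,"z":-0.3,"turn":0,"claw":0},{"x":0,"y":0,"z":-0.2,"turn":0,"claw":0},{"x":0,"y":0,"z":0,"turn":0,"claw":0}]'
```

```text
t: 6.8
position: [544.0, 157.9, 280.5]
orientation: [0.156, 0.988, -0.0, -0.0]
force: [-0.8, 1.2, 2.6]
grip_width: -0.0
finger_force: 0.7
```

```bash
python3 -m inch '[{"x":0,"y":0,"z":-0.1,"turn":0,"claw":0},{"x":0,"y":0,"z":0,"turn":0,"claw":0},{"x":0,"y":0,"z":0,"turn":0,"claw":0}]'
```

```text
t: 7.1
position: [544.0, 157.8, 279.7]
orientation: [0.156, 0.988, -0.0, 0.0]
force: [-1.4, -0.2, 1.8]
grip_width: 0.002
finger_force: 0.7
```

```bash
python3 -m inch '[{"x":0,"y":0,"z":-0.1,"turn":0,"claw":0},{"x":0,"y":0,"z":-0.1,"turn":0,"claw":0},{"x":0,"y":0,"z":0,"turn":0,"claw":0}]'
```

```text
t: 7.4
position: [544.0, 157.9, 278.1]
orientation: [0.156, 0.988, 0.0, 0.0]
force: [-5.4, -0.4, 12.3]
grip_width: -0.001
finger_force: 6.2
```

```bash
python3 -m inch '[{"x":0,"y":0,"z":-0.1,"turn":0,"claw":0},{"x":0,"y":0,"z":-0.1,"turn":0,"claw":0},{"x":0,"y":0,"z":0,"turn":0,"claw":0}]'
```

```text
t: 7.7
position: [544.1, 157.9, 276.8]
orientation: [0.156, 0.988, 0.0, 0.0]
force: [-10.4, -1.6, 27.2]
grip_width: -0.003
finger_force: 13.5
```

27 N is above the 6–15 N snap force, so the lid should be latched. I'll lift off and check.

```bash
python3 -m inch '[{"x":0,"y":0,"z":0.5,"turn":0,"claw":0},{"x":0,"y":0,"z":1.5,"turn":0,"claw":0},{"x":0,"y":0,"z":4.5,"turn":0,"claw":0},{"x":0,"y":0,"z":4.8,"turn":0,"claw":0},{"x":0,"y":0,"z":4.8,"turn":0,"claw":0},{"x":0,"y":0,"z":0,"turn":0,"claw":0},{"x":0,"y":0,"z":0,"turn":0,"claw":0},{"x":0,"y":0,"z":0,"turn":0,"claw":0},{"x":0,"y":0,"z":0,"turn":0,"claw":0},{"x":0,"y":0,"z":0,"turn":0,"claw":0}]'
python3 -c "
from h import *
im=lid();cv2.imwrite('pics/e.png',im[80:260,80:400,::-1])"
```

```text
t: 8.7
position: [543.9, 157.9, 435.9]
orientation: [0.156, 0.988, -0.0, -0.001]
force: [-0.1, 0.1, -0.2]
grip_width: 0.0
finger_force: 0.0
lid 1626 [[-66. -61. 100.]
 [-10. -11. 107.]
 [ 59.  57. 110.]]
```

View pics/e.png

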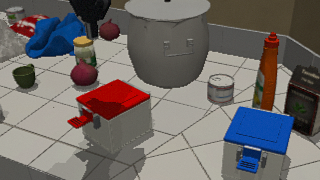

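The picture shows both lids shut and flat (red lid top at z 107), with the gripper clear of everything.

```bash
python3 -c "
from workcell import bot
print(bot.close_job())"
```

```text
the job is handed in; nothing more can be done
None
```

I burped the red box and handed the job in: the lid sprang open, stood untouched for over 2 s, and is now pushed shut and holding by itself; the blue lid stayed shut (the hand-in returned no verdict).

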